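# Eject a camera-module carrier from its test nest and catch it on the slide

## Task

Press the paddle beside the slide fully down with one fingertip so that the spring ejector pops the module carrier out of its test nest, and stop the carrier on the slide with the other finger before it slides off the end. Do not pinch or lift the carrier, and leave the jar, the screwdriver and the drawer alone. The program finishes while holding: one finger still keeps the paddle down and the carrier rests still on the slide against the other finger.

Things in the scene. Friction and masses are not known exactly. Their poses are not given: they have to be found in the camera images.
- carrier_mid (a point): Centre of the loose module carrier: black plastic block 44 mm long (its x, pointing up the slide), 32 mm wide (y), 24 mm thick (z, normal to the deck), about 90 g, small green board on top. It starts latched in the nest with its centre 22 mm up the slope from slide and 12 mm above the deck. Popped out: 8 mm or more down the slope.
- slide (a point): Point on the slide's steel deck, in its mid-line, at the nest's mouth, where a small catch (7 mm proud) stops the carrier's front face. x points UP the slope, y is level, z normal to the deck. Deck: slippery, slopes 0.26 rad down to -x. Rails at its sides are 35 mm apart inside, 43 mm outside, only 5 mm higher than the deck. Nest walls, uphill of here: 14 mm above the deck.
- slide_end (a point): Middle of the open lower end of the slide, on the deck, 100 mm downhill of slide and 29 mm above the bench. Once let go, the carrier shoots down and is off this end in well under a second unless something stands in its way.
- plunger (a joint): Travel of the spring plunger behind the carrier, m: 0 with the carrier in the nest, at most 0.035. It pushes the carrier downhill with 2.2 N at first and 0.8 N at the end.
- paddle_top (a point): Centre of the top of the grey paddle, moving with it; at rest 66 mm above the bench. Level, 40 mm along the slide by 26 mm across, on a white housing, 60 mm to the -y side of the slide's mid-line and 43 mm downhill (level) of slide. Fully down, its top is 12 mm above the deck level with it: a finger as low over the mid-line clears the rails yet blocks the carrier.
- paddle (a joint): How far the paddle is pressed straight down, m: 0 at rest, 0.010 fully down; spring, 3 N at the start and 6 N at the end. The catch lets the carrier go at about 0.007 and comes up again with the paddle.
- nest: The whole fixture, fixed to the bench: origin on the bench straight under slide, x level and uphill (the slide runs down to -x), y level across the slide, z up. Footprint about x -0.10 to 0.09, y -0.09 to 0.026; highest part, the spring housing at the uphill end, 0.11 m.
- jar: Loose clear plastic jar, 48 mm across and 70 mm tall, origin under its centre; a bystander, standing on the +y side of the nest.
- driver: Loose screwdriver, 150 mm long, lying along its x on the bench on the -y side of the paddle; a bystander.
- drawer: Loose clear drawer, 110 x 140 x 45 mm, origin under its centre, with scrap boards in it, behind the nest; a bystander.
Mind the look-alikes: they are no part of the job. Of the things that look like the part that bears carrier_mid, the larger one is meant. There is more than one size of the nest; the one meant has the size given above.

How it is judged:
By the outcome, as a careful person would: the job done as asked, in the order asked, and still so for the second after the job is handed in, while the arm keeps its last pose, push and grip.
It also fails if it takes over 32 s, if anything falls off the work surface, if the arm or the gripper's body presses on something with over 40 N, if the wrist force passes 120 N, or if a joint passes its speed limit or range.

## Robot

A 6-joint arm with a two-finger parallel gripper is mounted at the origin on the work surface. World frame = base frame: x ahead of the robot, y to its left, z up, the work surface at z = 0. Lengths are in mm, angles in rad, forces in N, time in s.
With the tool pointing down it reaches from about 400 to 925 mm from the base axis. Payload 12.5 kg.
Tool frame: the origin (TCP) lies midway between the tips of the shut fingers; the grasp point (between the pads) lies 19 mm behind it; z points along the fingers, y is the line along which they close (so a half turn about z gives the same grasp; the last joint's range is limited). The gripper opens to 95 mm and grips with 3 to 60 N. Pads are 20 mm wide; open, the fingers measure 119 mm over their backs; the gripper's body (75 mm by 180 mm) begins 59 mm behind the grasp point.
Start: joints at [1.053, 0.491, 1.559, -0, 1.092, -0.106], TCP at [250.148, 572.776, 214.661] pointing down, gripper open.
Joint ranges: [-3.1, 3.1], [-0.84, 2.19], [0.05, 2.79], [-1.13, 4.28], [0.06, 2.93], [-2.69, 2.69]. Speed limits (rad/s): [2.22, 2.22, 2.79, 3.14, 3.14, 3.14].

## Interface

Orientations are given as [roll, pitch, yaw] about the fixed x, y, z axes, in that order (R = Rz(yaw) Ry(pitch) Rx(roll)).
In Python, from cell import state, read_camera, camera_info, env gives the robot as it stands.
- The arm moves only by the tool move_arm, never from a script. Its argument "commands" is a list of rows, each a list of 3 entries, a list of its own where there are three numbers: the shift along the world's x, y, z in cm, then the turn, a rotation vector about the world's x, y, z in degrees, then the opening, from 0 (shut) to 1 (fully open). A call has 1 to 10 rows; each row shifts and turns the commanded pose from where the row before left it; what a row does not reach is not made up. A row lasts 1/10 s, in which the tool goes at most 50 mm and 8.59 degrees, less where a joint would pass 70% of its speed; a pose out of reach is approached as far as the arm can. A call with a gripper value outside its range is refused whole. The fingers move at their own pace and stop on an object; the grip force is fixed at half the most. Time passes only in rows, so rows that do not move let the fingers close. It gives the time, the measured TCP pose, the force, the opening and the grip force at its end, in the units of the state.
- state(): the state, without advancing time (a new reading comes with each control period).
- read_camera(name): name is "side" or "top"; returns the picture (384x512x3 uint8, blue, green, red); there is no depth.
- camera_info(name): a dict with "K" (3x3 intrinsics, pixels), "k1" (the pictures are not rectified: a ray, as slopes to the right and down, at radius r is drawn at 1 + k1 r^2 times it, then the intrinsics apply), "cam_to_world" (4x4, takes a point from camera to world coordinates). Camera axes: x right, y down, z forward; pixel columns grow to the right and rows downward; lengths in mm; the calibration is good to about 2 mm. A picture is of the moment at which its call begins. camera_info takes no time and is no camera call.
- env.job_done(): hands the job in; it is judged then, once.
The state is a dict: "t": time; "joints": joint angles; "qvel": joint speeds; "tau": joint torques, N m; "eef_pos": TCP position; "tcp_rot": TCP orientation; "ft_force": force on the tool from outside, world axes, zero at the start; "moment": the same for the moment, N m; "opening": opening from 0.0 (shut) to 1.0 (fully open); "grip_force": force on a finger pad.
Only numpy, scipy, OpenCV 4.12 (cv2) and the standard library are available. Lean on these libraries where they do the work, as an engineer would, in place of code of your own. Each camera call takes 0.05 s, during which the arm holds its last target. There are 200 camera calls.

## Working session

There is one attempt and no reset: what is moved stays moved. The work goes in short steps, Python scripts to look and compute and a tool call to move; the robot and the scene stay as the last step left them, time stands still between calls to the robot, and variables do not carry over. Pictures are saved under pics/ and viewed, at most 10 in all, crops included, and the job is handed in when it is done.

Besides the shell and the picture viewer there is one more tool, called after "Request:" as a command line: name --argument value ..., lists and objects as JSON in quotes. move_arm: Moves the arm, as the interface text tells. Its arguments: {"type":"object","properties":{"commands":{"type":"array"}},"required":["commands"]}

```bash
mkdir -p pics; ls; python3 - <<'E'
from cell import state, read_camera, camera_info
import cv2
for n in("side","top"):
    im=read_camera(n); cv2.imwrite(f"pics/{n}0.png",im)
    print(n,camera_info(n))
print(state())
E
```

```text
pics
side {'K': array([[429.01804169,   0.        , 260.40961275],
       [  0.        , 429.01804169, 197.75395354],
       [  0.        ,   0.        ,   1.        ]]), 'k1': -0.07882346221820909, 'cam_to_world': array([[ 9.86250456e-01, -1.07887358e-01,  1.25181294e-01,
         4.09775436e+02],
       [-1.64321886e-01, -7.20712672e-01,  6.73477218e-01,
        -7.25571630e+02],
       [ 1.75600673e-02, -6.84787239e-01, -7.28531455e-01,
         9.26767511e+02],
       [ 0.00000000e+00,  0.00000000e+00,  0.00000000e+00,
         1.00000000e+00]])}
top {'K': array([[437.91912468,   0.        , 250.23449161],
       [  0.        , 437.91912468, 192.85947024],
       [  0.        ,   0.        ,   1.        ]]), 'k1': -0.060241951689098, 'cam_to_world': array([[ 8.41816455e-02, -9.69282283e-01,  2.31095880e-01,
         3.27542172e+02],
       [-9.96450187e-01, -8.20470462e-02,  1.88496136e-02,
         4.58872267e+01],
       [ 6.90137872e-04, -2.31862325e-01, -9.72748367e-01,
         1.02748213e+03],
       [ 0.00000000e+00,  0.00000000e+00,  0.00000000e+00,
         1.00000000e+00]])}
{'t': 0.1, 'joints': array([ 1.05340416e+00,  4.91494029e-01,  1.55937189e+00, -3.31106700e-05,
        1.09171905e+00, -1.05598551e-01]), 'qvel': array([-1.20989532e-04, -2.15458712e-03, -4.07293229e-04,  4.55552700e-04,
        6.27157708e-04,  4.41996535e-05]), 'tau': array([ 1.73969827e-03, -6.13622332e+01, -2.58603090e+01,  6.93647400e-02,
        4.70383116e-02, -8.26382529e-05]), 'eef_pos': array([250.03848615, 572.573174  , 214.12917635]), 'tcp_rot': array([-3.14060277e+00, -7.53875770e-05,  2.72981428e+00]), 'ft_force': array([-0.02871396,  0.27568962,  0.07189134]), 'moment': array([-0.00242716,  0.0296226 , -0.01309367]), 'grip_force': 0.0, 'opening': 1.0017457619345327}
```

View pics/top0.png

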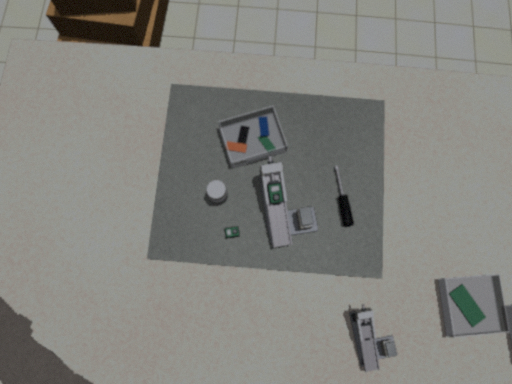

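View pics/side0.png

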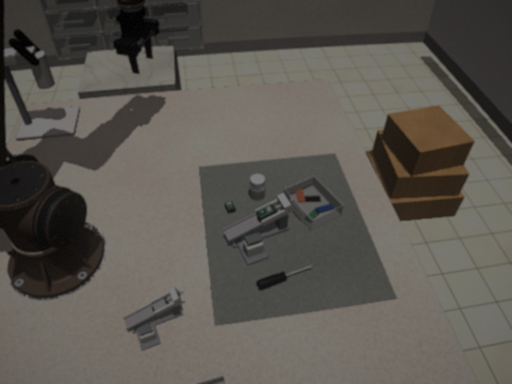

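The top view has two nests: the large one on the mat at (275,205) and a smaller one at (366,340). The green-topped carriers are the one in the nest at (275,193) and a smaller loose one at (232,232). The large nest and the carrier latched in it fit the description. I'll confirm that in an enlarged crop.

```bash
python3 - <<'E'
import cv2,numpy as np
t=cv2.imread("pics/top0.png")[150:260,215:335]; s=cv2.imread("pics/side0.png")[180:275,215:335]
f=lambda a:cv2.convertScaleAbs(cv2.resize(a,(0,0),fx=6.6,fy=6.6,interpolation=cv2.INTER_CUBIC),alpha=1.3)
a=cv2.resize(f(t),(480,440)); b=f(s)[:, :]
cv2.imwrite("pics/c_top.png",f(t)[:600]);
cv2.imwrite("pics/c_side.png",f(s)[:600])
E
```

```text
(no output)
```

View pics/c_top.png

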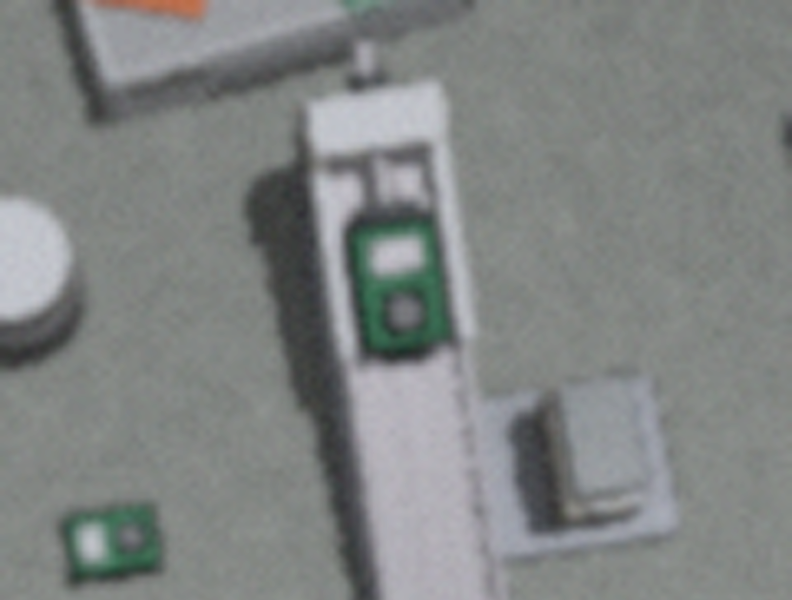

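View pics/c_side.png

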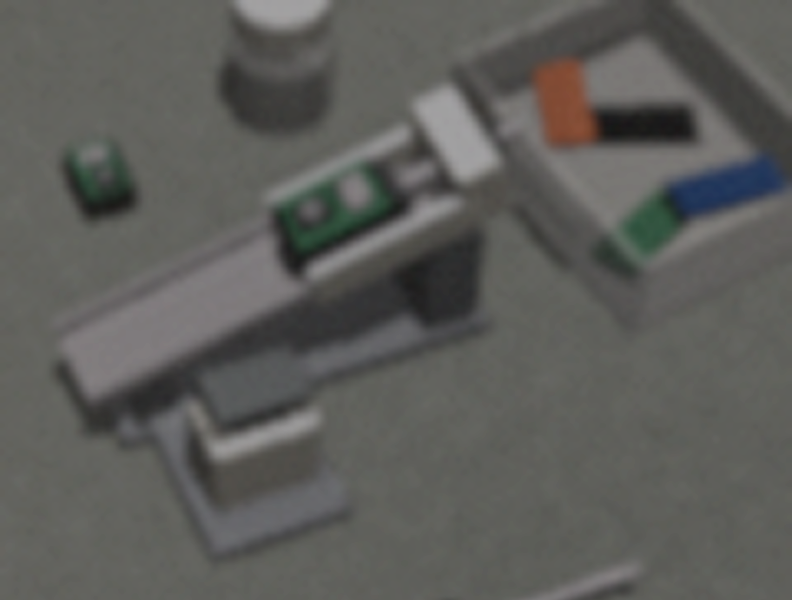

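The crops confirm it. The large nest holds the large carrier, with its white chip on the uphill side. The paddle top is at about (306,216) in the top view and (254,239) in the side view. The loose carrier at (232,232) is the small look-alike. Next I'll measure by casting rays.

```bash
cat > h.py <<'E'
import cv2,numpy as np
from cell import camera_info
def ray(n,px):
    c=camera_info(n);K=c["K"];M=c["cam_to_world"]
    d=np.array([(px[0]-K[0,2])/K[0,0],(px[1]-K[1,2])/K[1,1]]);u=d.copy()
    for _ in range(20): u=d/(1+c["k1"]*(u@u))
    v=M[:3,:3]@np.r_[u,1]; return M[:3,3],v/np.linalg.norm(v)
def plane(n,px,z):
    o,v=ray(n,px); return o+v*(z-o[2])/v[2]
def tri(a,b):
    A=np.zeros((3,3));B=np.zeros(3)
    for o,v in(ray("top",a),ray("side",b)):
        P=np.eye(3)-np.outer(v,v);A+=P;B+=P@o
    return np.linalg.solve(A,B)
def green(im,box):
    x0,y0,x1,y1=box;h=cv2.cvtColor(im[y0:y1,x0:x1],cv2.COLOR_BGR2HSV)
    m=((h[...,0]>55)&(h[...,0]<95)&(h[...,1]>90)).astype(np.uint8)
    c=max(cv2.findContours(m,cv2.RETR_EXTERNAL,cv2.CHAIN_APPROX_NONE)[0],key=cv2.contourArea)
    (x,y),s,a=cv2.minAreaRect(c);return np.array([x+x0,y+y0]),s,a
E
python3 - <<'E'
from h import *
t=cv2.imread("pics/top0.png");s=cv2.imread("pics/side0.png")
ct=lambda x,y:(215+x/6.6-.42,150+y/6.6-.42)
cs=lambda x,y:(215+x/6.6-.42,180+y/6.6-.42)
gt=green(t,(260,170,295,212));gs=green(s,(250,200,282,225));print(gt,gs)
print("carrier top z83.5",plane("top",gt[0],83.5),plane("side",gs[0],83.5),tri(gt[0],gs[0]))
pt=[ct(*p) for p in[(555,385),(635,378),(645,488),(570,498)]];ps=[cs(*p) for p in[(195,375),(290,350),(318,395),(218,425)]]
print("paddle",np.mean([plane("top",p,66) for p in pt],0),np.mean([plane("side",p,66) for p in ps],0),tri(np.mean(pt,0),np.mean(ps,0)))
for p in pt: print(plane("top",p,66).round(1))
P=np.array([-43,-60.]);C=np.array([15.1,0])
for nm in("top","side"):
    if nm=="top": c=plane("top",gt[0],83.5)[:2];p=np.mean([plane("top",q,66) for q in pt],0)[:2]
    else: c=plane("side",gs[0],83.5)[:2];p=np.mean([plane("side",q,66) for q in ps],0)[:2]
    a=c-p;b=C-P;yaw=np.arctan2(a[1],a[0])-np.arctan2(b[1],b[0])
    R=np.array([[np.cos(yaw),-np.sin(yaw)],[np.sin(yaw),np.cos(yaw)]])
    o=(c+p)/2-R@(C+P)/2
    print(nm,"len",np.linalg.norm(a),np.linalg.norm(b),"yaw",yaw,"origin",o)
# housing top edges, and left wall edge, right wall edge dirs
print("housing uphill corners z~110",plane("top",ct(308,103),110),plane("top",ct(443,85),110), "downhill",plane("top",ct(318,160),105),plane("top",ct(448,145),105))
cv2.imwrite("pics/c_end.png",cv2.convertScaleAbs(cv2.resize(t[195:260,245:330],(0,0),fx=8,fy=8,interpolation=cv2.INTER_CUBIC),alpha=1.3))
E
```

```text
(array([275.0664711 , 193.18207932]), (18.018775939941406, 12.392661094665527), 81.25383758544922) (array([264. , 214.5]), (12.0, 5.0), 0.0)
carrier top z83.5 [555.71330157   9.28279965  83.5       ] [554.08505908  -6.43054148  83.5       ] [558.41554927   8.52568163  66.4099878 ]
paddle [513.96492464 -63.22049011  66.        ] [516.79222952 -65.3224177   66.        ] [515.77462914 -63.47790828  63.09736487]
[530.6 -46.5  66. ]
[535.3 -73.5  66. ]
[497.8 -78.9  66. ]
[492.3 -53.9  66. ]
top len 83.6639349038395 83.52011733708233 yaw 0.2468660181281862 origin [541.0352054    5.53055384]
side len 69.70658664585272 83.52011733708233 yaw 0.204807042259452 origin [542.99574557  -3.66634577]
housing uphill corners z~110 [609.54749867  44.90233966 110.        ] [619.57070626   0.7183618  110.        ] downhill [591.68862455  40.04876006 105.        ] [600.50562966  -2.58169425 105.        ]
```

View pics/c_end.png

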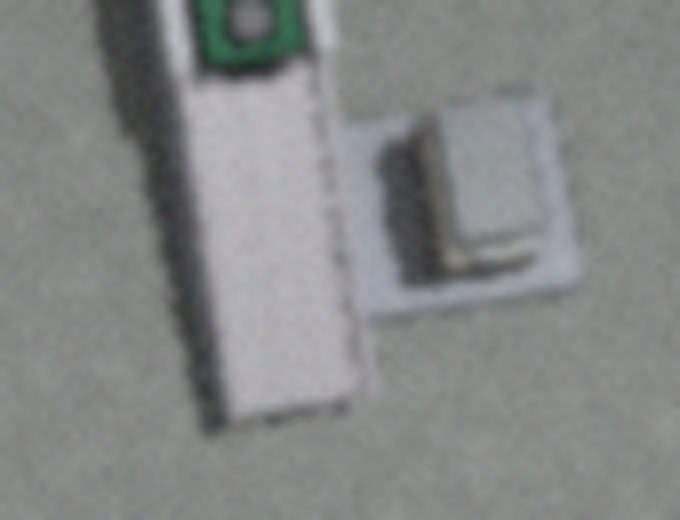

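The end crop shows the open deck end with its corners at about (274,247) and (289,246) in the top view. I'll check the pose against these points.

```bash
python3 - <<'E'
from h import *
e=lambda x,y:(245+x/8-.44,195+y/8-.44)
print("end L,R",plane("top",e(232,418),29),plane("top",e(350,405),29))
ps=(266.0,211.6);print("carrier side",plane("side",ps,83.5),tri((275.07,193.18),ps))
cs=lambda x,y:(215+x/6.6-.42,180+y/6.6-.42)
print("end side L,R",plane("side",cs(60,345),29),plane("side",cs(97,405),29))
o=np.array([541,5.5])
for yaw in(.235,.247):
  R=np.array([[np.cos(yaw),-np.sin(yaw)],[np.sin(yaw),np.cos(yaw)]])
  print(yaw,"pred end",o+R@[-96.6,0],"L,R",o+R@[-96.6,17.5],o+R@[-96.6,-17.5],"housing",o+R@[75,0],"paddle",o+R@[-43,-60],"block",o+R@[-43,0])
E
```

```text
end L,R [443.25624212   1.61000697  29.        ] [449.75932584 -31.68058922  29.        ]
carrier side [560.97785587   2.70038398  83.5       ] [560.07595739   9.09562023  75.37305726]
end side L,R [446.45054072  -4.38149081  29.        ] [457.70811899 -36.90459024  29.        ]
0.235 pred end [447.05511463 -16.9926324 ] L,R [4.42980362e+02 2.63685728e-02] [451.12986687 -34.01163337] housing [613.9385756   22.96322391] paddle [513.15246245 -62.86310886] block [499.18188332  -4.51224838]
0.247 pred end [447.33178369 -18.11832452] L,R [443.05310171  -1.14944475] [451.61046567 -35.08720429] housing [613.72377043  23.83720848] paddle [513.97480507 -63.1923492 ] block [499.30503829  -5.01333286]
```

The measured points agree with each other to 1–3 mm: nest origin at about (541, 5.5) and yaw about 0.24. The TCP goes to nest (-43, -30) with the fingers along nest y and a gap of about 50 mm. That puts one finger over the paddle and the other over the slide's mid-line. I'll make the transfer at height first.

Request:
move_arm --commands '[[[1.3, -3.0, 0], [0, 0, 1.9], 0.53], [[1.3, -3.0, 0], [0, 0, 1.9], 0.53], [[1.3, -3.0, 0], [0, 0, 1.9], 0.53], [[1.3, -3.0, 0], [0, 0, 1.9], 0.53], [[1.3, -3.0, 0], [0, 0, 1.9], 0.53], [[1.3, -3.0, 0], [0, 0, 1.9], 0.53], [[1.3, -3.0, 0], [0, 0, 1.9], 0.53], [[1.3, -3.0, 0], [0, 0, 1.9], 0.53], [[1.3, -3.0, 0], [0, 0, 1.9], 0.53], [[1.3, -3.0, 0], [0, 0, 1.9], 0.53]]'

```text
t: 1.1
eef_pos: [380.4, 271.5, 214.5]
tcp_rot: [-3.141, -0.0, 3.063]
ft_force: [0.9, -0.8, 0.2]
opening: 0.532
grip_force: 0.0
```

Request:
move_arm --commands '[[[1.3, -3.0, 0], [0, 0, 1.9], 0.53], [[1.3, -3.0, 0], [0, 0, 1.9], 0.53], [[1.3, -3.0, 0], [0, 0, 1.9], 0.53], [[1.3, -3.0, 0], [0, 0, 1.9], 0.53], [[1.3, -3.0, 0], [0, 0, 1.9], 0.53], [[1.3, -3.0, 0], [0, 0, 1.9], 0.53], [[1.3, -3.0, 0], [0, 0, 1.9], 0.53], [[1.3, -3.0, 0], [0, 0, 1.9], 0.53], [[1.2, -3.0, 0], [0, 0, 1.9], 0.53], [[0, 0, 0], [0, 0, 0], 0.53]]'

```text
t: 2.1
eef_pos: [497.2, 0.1, 214.3]
tcp_rot: [-3.141, -0.0, -2.925]
ft_force: [0.2, -0.0, -0.1]
opening: 0.527
grip_force: 0.0
```

Request:
move_arm --commands '[[[0.45, -1.7, -1.5], [0, 0, 0.7], 0.53], [[0.45, -1.7, -2.0], [0, 0, 0.7], 0.53], [[0, 0, -3.0], [0, 0, 0], 0.53], [[0, 0, -3.0], [0, 0, 0], 0.53], [[0, 0, -2.0], [0, 0, 0], 0.53], [[0, 0, -1.5], [0, 0, 0], 0.53], [[0, 0, 0], [0, 0, 0], 0.53]]'

```text
t: 2.8
eef_pos: [504.0, -30.5, 83.0]
tcp_rot: [3.14, -0.003, -2.899]
ft_force: [-0.2, 0.1, -0.2]
opening: 0.532
grip_force: 0.0
```

```bash
python3 - <<'E'
from cell import read_camera,state
import cv2
a=read_camera("top")[160:260,225:335];b=read_camera("side")[170:270,215:325]
f=lambda a:cv2.convertScaleAbs(cv2.resize(a,(396,500) if 0 else (396,360),interpolation=cv2.INTER_CUBIC),alpha=1.4)
cv2.imwrite("pics/near.png",cv2.hconcat([f(a),f(b)]));s=state();print(s["eef_pos"],s["tcp_rot"])
E
```

```text
[505.07035941 -30.8220071   84.88360865] [ 3.14126841e+00 -4.31098156e-04 -2.89875042e+00]
```

View pics/near.png

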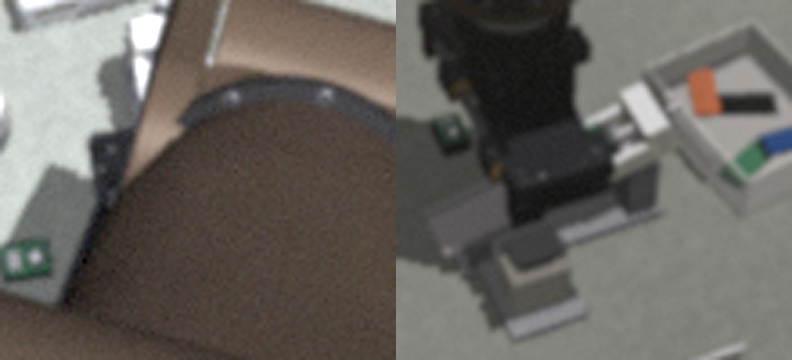

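In the side view the near finger stands right over the paddle (crop (530,215)) and the other is over the slide. I'll correct about 3 mm in y and approach the paddle.

Request:
move_arm --commands '[[[0.15, -0.3, -0.8], [0, 0, 0], 0.53], [[0, 0, -0.6], [0, 0, 0], 0.53], [[0, 0, 0], [0, 0, 0], 0.53], [[0, 0, 0], [0, 0, 0], 0.53]]'

```text
t: 3.3
eef_pos: [506.6, -34.2, 70.7]
tcp_rot: [3.141, -0.0, -2.899]
ft_force: [-0.2, -0.0, 0.2]
opening: 0.528
grip_force: 0.0
```

Request:
move_arm --commands '[[[0, 0, -0.2], [0, 0, 0], 0.53], [[0, 0, -0.2], [0, 0, 0], 0.53], [[0, 0, -0.1], [0, 0, 0], 0.53], [[0, 0, 0], [0, 0, 0], 0.53], [[0, 0, 0], [0, 0, 0], 0.53]]'

```text
t: 3.8
eef_pos: [506.6, -34.2, 65.7]
tcp_rot: [3.141, -0.0, -2.899]
ft_force: [-0.3, 0.7, 1.8]
opening: 0.53
grip_force: 0.8
```

Contact at about z = 66, as expected. Now I'll press to the bottom.

Request:
move_arm --commands '[[[0, 0, -0.3], [0, 0, 0], 0.53], [[0, 0, -0.3], [0, 0, 0], 0.53], [[0, 0, -0.2], [0, 0, 0], 0.53], [[0, 0, -0.2], [0, 0, 0], 0.53], [[0, 0, 0], [0, 0, 0], 0.53], [[0, 0, 0], [0, 0, 0], 0.53], [[0, 0, 0], [0, 0, 0], 0.53]]'

```text
t: 4.5
eef_pos: [506.6, -34.3, 55.7]
tcp_rot: [-3.142, 0.0, -2.899]
ft_force: [-1.7, -0.2, 4.4]
opening: 0.527
grip_force: 3.9
```

Request:
move_arm --commands '[[[0, 0, -0.05], [0, 0, 0], 0.53], [[0, 0, 0], [0, 0, 0], 0.53], [[0, 0, 0], [0, 0, 0], 0.53]]'

```text
t: 4.8
eef_pos: [506.7, -34.3, 55.6]
tcp_rot: [-3.141, 0.0, -2.899]
ft_force: [-3.8, -0.6, 10.5]
opening: 0.529
grip_force: 6.7
```

```bash
python3 - <<'E'
from cell import read_camera,state
import cv2
im=read_camera("side");a=im[190:270,215:325]
cv2.imwrite("pics/hold.png",cv2.convertScaleAbs(cv2.resize(a,(792,576),interpolation=cv2.INTER_CUBIC),alpha=1.6))
for i in range(4):
  read_camera("side");s=state();print(s["t"],s["eef_pos"],s["ft_force"],s["moment"])
E
```

```text
4.9 [506.67561648 -34.30196321  55.56333008] [-3.34293312 -0.39694043 11.5797546 ] [-0.29695867  0.57480482  0.00371544]
4.95 [506.68869695 -34.31755319  55.56733897] [-3.38928191  0.02408367 11.45499541] [-0.28706275  0.51810503 -0.00167528]
5.0 [506.6682649  -34.30624635  55.54765547] [-2.61421401 -1.4736039  12.47486594] [-0.33235061  0.55529775 -0.04554929]
5.05 [506.70181031 -34.30072489  55.58546431] [-2.82241066 -0.35968786 11.47685209] [-0.33837433  0.58323172  0.01785405]
```

View pics/hold.png

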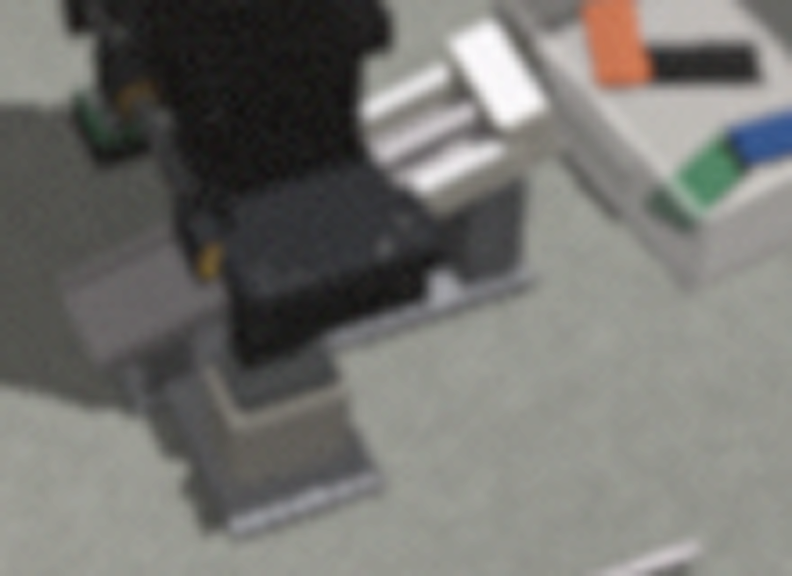

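The picture shows the paddle flush in its housing with the finger on it. The nest is empty (rod extended), the deck below the finger is bare, and no carrier lies on the bench. So the carrier rests against the other finger, hidden under the hand. The force jumped to 11 N with no further travel, so the paddle is at its stop, and the readings are steady.

```bash
python3 -c "
from cell import env
print(env.job_done())"
```

```text
the job is handed in; nothing more can be done
None
```

I handed the job in with one finger holding the paddle fully down (about 11 N on its stop) and the carrier out of the nest, held on the slide by the other finger; the gripper hid the carrier from the cameras, so that last part is inferred from the empty nest, the bare lower deck and the steady push on the finger.

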